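Back the work positioner off one notch

ROBOT

A 7-joint arm with a two-finger parallel gripper is mounted at the origin on the work surface. World frame = base frame: x ahead of the robot, y to its left, z up, the work surface at z = 0. Lengths are in m, angles in rad, forces in N, time in s.
With the tool pointing down it reaches from about 0.425 to 0.925 m from the base axis. Payload 6.8 kg.
Tool frame: the origin (TCP) lies between the finger pads; the fingertips stand 14 mm ahead of it and the grasp point (between the pads) lies 5 mm behind it; z points along the fingers, y is the direction in which the jaws open and shut (so a half turn about z gives the same grasp; the last joint's range is limited). The gripper opens to 85 mm and grips with 20 to 120 N. Pads are 22 mm wide; open, the fingers measure 114 mm over their backs; the gripper's body (76 mm by 85 mm) begins 54 mm behind the grasp point. The pads swing forward as they close: fully open they stand 13 mm farther back than shut.
Start: joints at [1.095, 0.477, 0.022, 1.555, -0.011, 1.109, -0.083], TCP at [0.243, -0.63, 0.245] pointing down, gripper open.
Joint ranges: [-2.96, 2.96], [-0.34, 2.1], [-1.41, 1.46], [0.24, 2.44], [-1.37, 4.51], [0.17, 1.92], [-2.96, 2.96]. Speed limits (rad/s): [2.39, 2.39, 3.14, 3.14, 3.14, 3.14, 3.14].

INTERFACE

Orientations are given as a unit quaternion [w, x, y, z].
In Python, from station import bot gives the robot as it stands.
- The arm moves only by the shell command python3 -m crank 'ROWS' [FORCE]. ROWS is JSON, a list of rows, each a list of 3 entries, a list of its own where there are three numbers: the shift along the tool's x, y, z in m, then the turn, a rotation vector about the tool's x, y, z in degrees, then the finger opening in m, from 0 to 0.0854. A call has 1 to 10 rows; each row shifts and turns the commanded pose from where the row before left it, along the tool's axes as they then stand; what a row does not reach is not made up. A row lasts 1/8 s, in which the tool goes at most 62.5 mm and 10.7 degrees, less where a joint would pass 70% of its speed; a pose out of reach is approached as far as the arm can. A call is refused whole if a number of a shift passes 0.0625 or a number of a turn 10.7, either way. A call with a gripper value outside its range is refused whole. The fingers move at their own pace and stop on an object; FORCE is the grip in N (left out, the last holds). Time passes only in rows, so rows that do not move let the fingers close. It gives the time, the measured TCP pose, the force and the opening at its end, in the units of the state.
- bot.get_obs(): the state, without advancing time (a new reading comes with each control period).
- bot.read_camera(name): name is "scene" or "top"; returns (picture, depth): 420x560x3 uint8, red, green, blue; 420x560 float32, m along the optical axis (not along the pixel's ray), 0 where there is no reading.
- bot.calibration(name): a dict with "fx", "fy", "cx", "cy" (pixels), "extrinsics" (4x4, takes a point from camera to world coordinates). Camera axes: x right, y down, z forward; pixel columns grow to the right and rows downward; lengths in m; the calibration is good to about 2 mm. A picture is of the moment at which its call begins. calibration takes no time and is no camera call.
- bot.hand_in(): hands the job in, once; it reports no verdict.
The state is a dict: "t": time; "q": joint angles; "joint_vel": joint speeds; "joint_torque": joint torques, N m; "eef_pos": TCP position; "tool_rot": TCP orientation; "contact_force": force on the tool from outside, world axes, zero at the start; "torque": the same for the moment, N m; "gripper_width": opening from 0.0 (shut) to 1.0 (fully open).
Only numpy, scipy, OpenCV 4.12 (cv2) and the standard library are available. Lean on these libraries where they do the work, as an engineer would, in place of code of your own. Each camera call takes 0.05 s, during which the arm holds its last target.

TASK

The steel shell on the bench's work positioner has been turned one notch too far. With a fingertip on the pawl's ball lever lift the pawl clear of the ratchet wheel, push the spoked handwheel backward (its top towards the pawl's side) by one notch, and leave the pawl dropped in again with the next tooth back against it. Only push, lightly, with the fingertips or the outside of the fingers, gripping nothing, and leave the kettle, the hammer and the roll of tape where they are.

Things in the scene. Friction and masses are not known exactly. Their poses are not given: they have to be found in the camera images.
- positioner: Fixed bench work positioner: green base plate 215 x 210 x 12 mm, two bearing plates, level spindle along its x axis at y = 0, z = 110 mm. Origin on the work surface, z up. Along x: domed steel shell, radius 72 mm, on a face plate (x = -173 to -110 mm); ratchet wheel (x = 30); handwheel, foremost (x = 105). Its +y side is the pawl's side. Nothing stands above the lever and the top spoke.
- ratchet (a point): Point on the spindle axis, in the middle of the steel ratchet wheel: positioner x = 30, y = 0, z = 110 mm. Wheel 12 mm thick, tip radius 62 mm, 12 saw teeth 12 mm deep; one notch = 0.524 rad.
- pawl_pivot (a point): The pawl's pivot bolt: positioner x = 30, y = 60, z = 170 mm, its axis along the positioner's x. The pawl's nose lies on the top of the ratchet wheel.
- wheel (a joint): Turn (rad) of ratchet wheel, handwheel and shell together; grows going BACKWARD (top towards the positioner's +y). 0: a tooth's steep face bears on the pawl, which stops it; starts between -0.08 and 0. One notch back, next tooth against the pawl: +0.524. Backward needs the pawl lifted; forward the teeth click by. Stiff bearings (0.25 N m, some 3 N at a spoke's ball): it stays where it is left.
- pawl (a joint): Weighted throw-over pawl, rad. 0: nose down in the root of a notch; 0.21 on a tooth's tip, over 0.25 clear of the teeth; stop at 1.15. Grows as the lever goes to the positioner's +y. Past 0.57 it falls to the stop and stays; below, it falls in. Lever force 1 N. Dropped between notches, the nose lies on a tooth's sloping back: the wheel can then be pushed on backward until the next steep face meets it.
- pawl_ball (a point): Centre of the black 26 mm ball on the end of the pawl's upright 10 mm rod lever, 81 mm from the pivot. With the pawl in, it leans 0.385 rad from the vertical towards the wheel (positioner x = 30, y = 30, z = 245 mm); thrown out, it leans 0.765 rad the other way (y = 116, z = 228 mm).
- top_spoke (a point): Centre of the black 24 mm ball on the end of the handwheel's uppermost spoke, a 12 mm rod; 88 mm from the spindle axis. At wheel 0 it leans 0.31 rad from the vertical away from the pawl's side (positioner x = 105, y = -27, z = 194 mm), one notch back 0.21 rad towards it (y = +19, z = 196 mm). The other three spokes follow at right angles.
- kettle: Loose aluminium kettle, 132 mm across, spout reaching 105 mm from its centre along its x, 167 mm high over its black bail handle. Origin at the centre of its underside. Bystander.
- hammer: Loose hammer, 270 mm long, lying on the work surface. Origin at its middle, its x along the handle towards the head. Bystander.
- tape: Loose roll of paper tape lying flat, 100 mm across, 45 mm high. Origin at the centre of its underside. Bystander.

How it is judged:
By the outcome, as a careful person would: the job done as asked, in the order asked, and still so for the second after the job is handed in, with the robot touching nothing.
It also fails if it takes over 61 s, if anything falls off the work surface, if the arm or the gripper's body presses on something with over 40 N, if the wrist force passes 120 N, or if a joint passes its speed limit or range.

## Working session

There is one attempt and no reset: what is moved stays moved. The work goes in short steps, Python scripts to look and compute and a shell command to move; the robot and the scene stay as the last step left them, time stands still between calls to the robot, and variables do not carry over. Pictures are saved under pics/ and viewed, and the job is handed in when it is done.

```bash
ls; mkdir -p pics
python3 - <<'E'
from station import bot
import cv2,numpy as np
o=bot.get_obs()
for k,v in o.items(): print(k,np.round(v,4))
for n in ("scene","top"):
    p,d=bot.read_camera(n); cv2.imwrite(f"pics/{n}0.png",p[:,:,::-1]); np.savez(f"pics/{n}0.npz",p=p,d=d)
    c=bot.calibration(n); print(n,c)
E
```

```text
pics
t 0.0
q [ 1.0949  0.4778  0.0224  1.5565 -0.0115  1.1093 -0.0831]
joint_vel [ 0.0007  0.0028 -0.0009 -0.0001 -0.001   0.0009  0.0016]
joint_torque [ 2.00000e-04 -5.96452e+01  1.60820e+00 -2.81191e+01  1.25000e-02
  9.50000e-03  0.00000e+00]
eef_pos [ 0.2424 -0.6293  0.2443]
tool_rot [-9.000e-04  9.831e-01  1.829e-01 -3.000e-04]
contact_force [-1.0826 -0.2477  0.4975]
torque [0.0057 0.0541 0.0111]
gripper_width 0.9996
scene {'fx': 477.7299289267834, 'fy': 477.7299289267834, 'cx': 272.14657583001406, 'cy': 219.49000237523165, 'extrinsics': array([[-0.51010221,  0.54799061, -0.66294949,  1.23166563],
       [ 0.86008594,  0.33118528, -0.38803154,  0.3552055 ],
       [ 0.00692147, -0.76812928, -0.64025737,  0.8094843 ],
       [ 0.        ,  0.        ,  0.        ,  1.        ]])}
top {'fx': 410.93598764528923, 'fy': 410.93598764528923, 'cx': 282.0018400071581, 'cy': 209.1914983066107, 'extrinsics': array([[ 0.01550001, -0.98790526,  0.15428202,  0.41445331],
       [-0.9998475 , -0.01655541, -0.00555818, -0.03540356],
       [ 0.00804516, -0.15417234, -0.98801122,  1.29392909],
       [ 0.        ,  0.        ,  0.        ,  1.        ]])}
```

View pics/scene0.png

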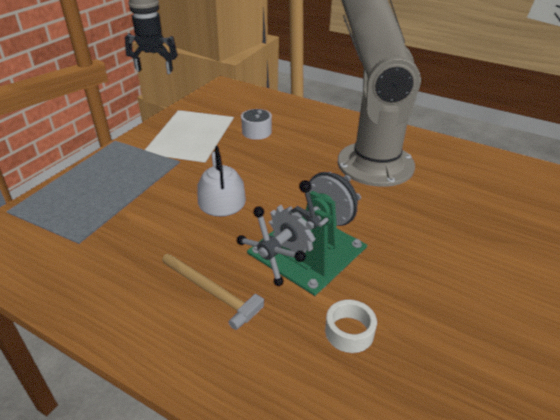

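View pics/top0.png

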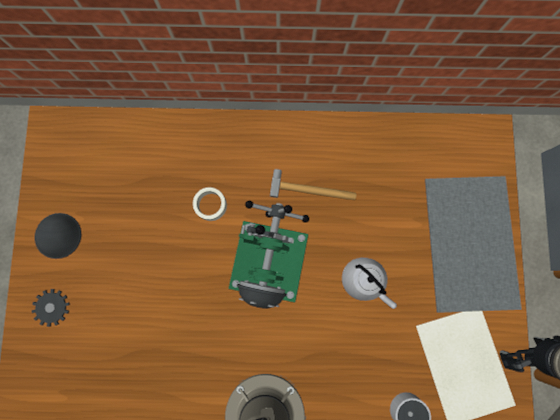

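Run:
```python
import cv2
a=cv2.imread("pics/scene0.png")[150:310,220:400]; cv2.imwrite("pics/s_crop.png",cv2.resize(a,None,fx=4,fy=3.7,interpolation=cv2.INTER_CUBIC)[:600])
a=cv2.imread("pics/top0.png")[185:320,215:325]; cv2.imwrite("pics/t_crop.png",cv2.resize(a,None,fx=4.4,fy=4.4,interpolation=cv2.INTER_CUBIC))
```

```text
(no output)
```

View pics/s_crop.png

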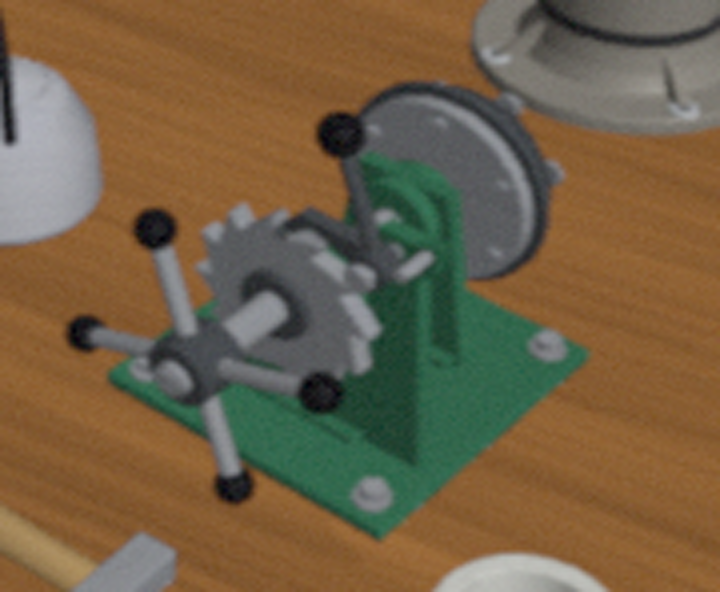

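View pics/t_crop.png

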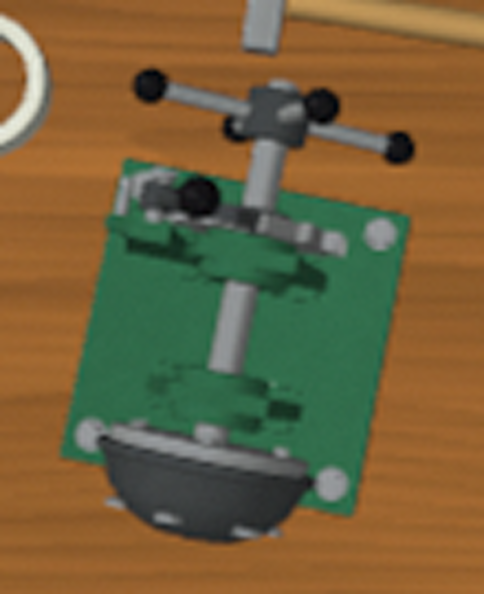

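```bash
cat > h.py <<'E'
import numpy as np,cv2
from station import bot
def ray(n,uv):
    c=bot.calibration(n);E=np.array(c['extrinsics'])
    d=E[:3,:3]@np.array([(uv[0]-c['cx'])/c['fx'],(uv[1]-c['cy'])/c['fy'],1]);return E[:3,3],d/np.linalg.norm(d)
def tri(a,b):
    p,d=ray("scene",a);q,e=ray("top",b)
    s=np.linalg.lstsq(np.c_[d,-e],q-p,rcond=None)[0]
    x,y=p+s[0]*d,q+s[1]*e;return (x+y)/2,np.linalg.norm(x-y)
def black(p,uv,r=8,th=45):
    m=(p.max(2)<th).astype(np.uint8);n,l,st,ce=cv2.connectedComponentsWithStats(m)
    best=[(np.hypot(*(ce[i]-uv)),i) for i in range(1,n) if st[i,4]>=15]
    d,i=min(best);return ce[i],st[i,4],d
def proj(n,X):
    c=bot.calibration(n);E=np.array(c['extrinsics']);x=E[:3,:3].T@(np.asarray(X)-E[:3,3]);return np.array([c['fx']*x[0]/x[2]+c['cx'],c['fy']*x[1]/x[2]+c['cy']])
E
python3 - <<'E'
from h import *
S=np.load("pics/scene0.npz")['p'];T=np.load("pics/top0.npz")['p']
for k,a,b in [("pawl",(305.5,186.2),(260.2,229.5)),("top",(258.8,212.2),(288.4,208.9)),("+y",(300.3,256),(249.3,204.5)),("-y",(241.5,240),(305.7,218.6))]:
    A,B=black(S,a),black(T,b);print(k,A,B,*tri(A[0],B[0]))
# green plate corners in top
hsv=cv2.cvtColor(T,cv2.COLOR_RGB2HSV);m=cv2.inRange(hsv,(60,80,30),(90,255,255))
m=cv2.morphologyEx(m,cv2.MORPH_CLOSE,np.ones((25,25)))
c=max(cv2.findContours(m,0,2)[0],key=cv2.contourArea);r=cv2.minAreaRect(c);print(r)
for b in cv2.boxPoints(r):
    p,d=ray("top",b);print(b,(p+d*(0.012-p[2])/d[2]))
E
```

```text
pawl (array([305.02020202, 186.15151515]), np.int32(99), np.float64(0.4822415182777394)) (array([259.5942029 , 229.43478261]), np.int32(69), np.float64(0.6092974940477318)) [0.52429052 0.01606644 0.24602042] 0.0018097439446865175
top (array([258.16901408, 211.52112676]), np.int32(71), np.float64(0.9268290569320793)) (array([286.79310345, 209.68965517]), np.int32(58), np.float64(1.7904390018268277)) [ 0.58567008 -0.05537376  0.1928218 ] 0.0017388204139028847
+y (array([299.97701149, 255.90804598]), np.int32(87), np.float64(0.33582304445728145)) (array([248.63157895, 203.92105263]), np.int32(38), np.float64(0.8842888436493958)) [0.60782867 0.05431338 0.13960421] 0.0021792954019624828
-y (array([239.71875, 239.3125 ]), np.int32(32), np.float64(1.909321296298766)) (array([305.40625, 218.09375]), np.int32(32), np.float64(0.5853017384221472)) [ 0.57782401 -0.11209784  0.0832365 ] 0.00025595095333874146
((268.1153869628906, 260.923095703125), (67.26783752441406, 68.83676147460938), 11.309932708740234)
[228.38461 288.07693] [0.36740757 0.11777468 0.012     ]
[241.88461 220.57693] [0.57632653 0.0828308  0.012     ]
[307.84616 233.76926] [ 0.53814265 -0.12470041  0.012     ]
[294.34616 301.26926] [ 0.33092697 -0.08468708  0.012     ]
```

```bash
cat >> h.py <<'E'
O=np.array([0.4895,-0.0103,0]);YAW=np.radians(-10.2)
ux=np.array([np.cos(YAW),np.sin(YAW),0]);uy=np.array([-np.sin(YAW),np.cos(YAW),0])
def topos(X): d=np.asarray(X)-O; return np.array([d@ux,d@uy,d[2]])*1000
def st():
    from scipy.spatial.transform import Rotation as R
    o=bot.get_obs();q=o['tool_rot'];r=R.from_quat([q[1],q[2],q[3],q[0]]).as_matrix()
    print("t",o['t'],"tcp pos-frame mm",topos(o['eef_pos']).round(1),"tool axes in pos:",[np.round([r[:,i]@ux,r[:,i]@uy,r[2,i]],3).tolist() for i in range(3)],"F",np.round([o['contact_force']@ux,o['contact_force']@uy,o['contact_force'][2]],2),"w",o['gripper_width'])
E
python3 -m crank '[[[0,0,-0.02],[0,0,-9.8],0],[[0,0,-0.02],[0,0,-9.8],0],[[0,0,-0.02],[0,0,-9.8],0],[[0,0,-0.02],[0,0,-9.8],0],[[0,0,-0.02],[0,0,-9.8],0],[[0,0,-0.01],[0,0,-9.8],0],[[0,0,0],[0,0,0],0]]' 20
python3 -c "
from h import *;st()"
```

```text
t: 0.98
eef_pos: [0.2427, -0.6301, 0.3557]
tool_rot: [0.0, 0.767, 0.641, 0.0]
contact_force: [0.5, 0.5, -0.8]
gripper_width: 0.003
t 0.975 tcp pos-frame mm [-133.2 -653.7  355.7] tool axes in pos: [[0.0, 1.0, -0.001], [1.0, -0.0, 0.001], [0.001, -0.001, -1.0]] F [ 0.37  0.6  -0.78] w 0.003488577245031115
```

```bash
python3 -m crank '[[[0.03,0.01,0],[0,0,0],0],[[0.06,0.02,0],[0,0,0],0],[[0.06,0.02,0],[0,0,0],0],[[0.06,0.02,0],[0,0,0],0],[[0.06,0.02,0],[0,0,0],0],[[0.06,0.02,0],[0,0,0],0],[[0.06,0.02,0],[0,0,0],0],[[0.06,0.02,0],[0,0,0],0],[[0.06,0.013,0],[0,0,0],0],[[0.06,0,0],[0,0,0],0]]'
python3 -m crank '[[[0.04,0,0],[0,0,0],0],[[0.015,0,-0.0],[0,0,0],0],[[0,0,0],[0,0,0],0],[[0,0,0],[0,0,0],0]]'
python3 - <<'E'
from h import *
st()
for n in ("scene","top"):
    p,d=bot.read_camera(n); cv2.imwrite(f"pics/{n}1.png",p[:,:,::-1])
    if n=="scene": a=p[20:310,180:440]
    else: a=p[150:330,190:350]
    cv2.imwrite(f"pics/{n}1c.png",cv2.resize(a[:,:,::-1],None,fx=2 if n=="scene" else 3,fy=2 if n=="scene" else 3,interpolation=cv2.INTER_CUBIC))
E
```

```text
t: 2.22
eef_pos: [0.5013, -0.1, 0.3543]
tool_rot: [-0.001, 0.768, 0.64, -0.0]
contact_force: [1.2, 0.4, 0.1]
gripper_width: -0.001
t: 2.72
eef_pos: [0.5103, -0.0501, 0.3549]
tool_rot: [0.0, 0.768, 0.64, -0.001]
contact_force: [0.4, -1.3, -0.1]
gripper_width: -0.003
t 2.725 tcp pos-frame mm [ 27.5 -35.5 354.9] tool axes in pos: [[0.003, 1.0, -0.001], [1.0, -0.003, -0.001], [-0.001, -0.001, -1.0]] F [ 0.65 -1.23 -0.06] w -0.0029119583679650175
```

View pics/scene1c.png

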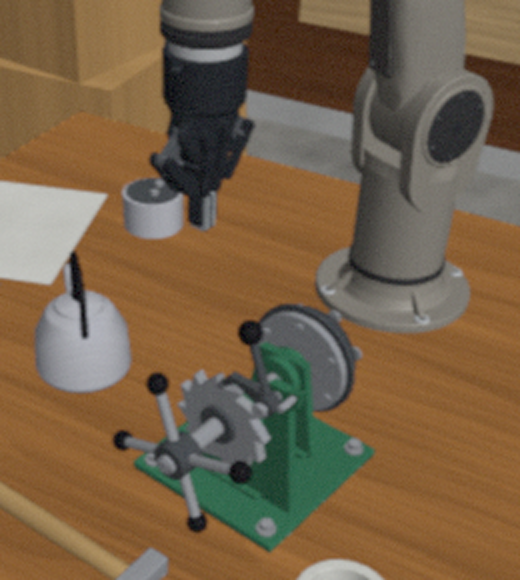

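View pics/top1c.png

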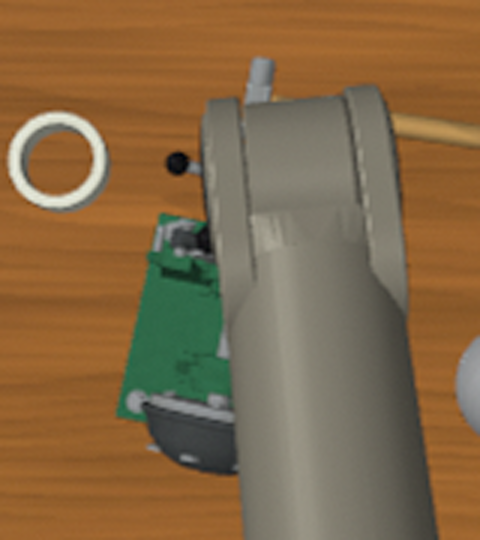

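```bash
python3 -m crank '[[[0,0.002,0.03],[0,0,0],0],[[0,0,0.04],[0,0,0],0],[[0,0,0.03],[0,0,0],0],[[0,0,0.005],[0,0,0],0],[[0.015,0,0],[0,0,0],0],[[0.012,0,0],[0,0,0],0],[[0.008,0,0],[0,0,0],0],[[0.008,0,0],[0,0,0],0],[[0.008,0,0],[0,0,0],0],[[0,0,0],[0,0,0],0]]'
python3 - <<'E'
from h import *
st()
p,d=bot.read_camera("scene"); cv2.imwrite("pics/scene2c.png",cv2.resize(p[100:310,200:440,::-1],None,fx=2.8,fy=2.8,interpolation=cv2.INTER_CUBIC))
E
```

```text
t: 4.08
eef_pos: [0.5216, 0.0028, 0.2504]
tool_rot: [-0.0, 0.766, 0.642, 0.0]
contact_force: [0.3, 0.4, 0.1]
gripper_width: 0.001
t 4.075 tcp pos-frame mm [ 29.3  18.6 250.4] tool axes in pos: [[-0.002, 1.0, 0.0], [1.0, 0.002, 0.0], [0.0, 0.0, -1.0]] F [0.26 0.44 0.09] w 0.0007605737003502017
```

View pics/scene2c.png

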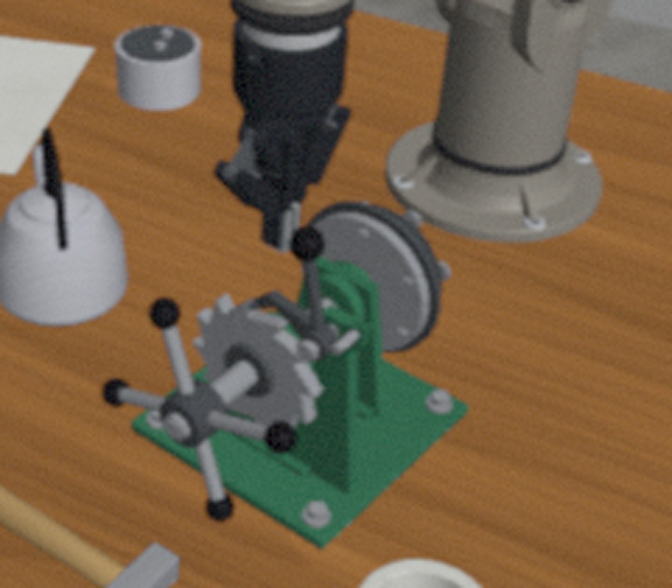

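The finger is beside the pawl ball, at (310,240) in the crop, and has just lifted it. I'll carry on pushing.

```bash
python3 -m crank '[[[0.008,0,0],[0,0,0],0],[[0.008,0,0],[0,0,0],0],[[0.008,0,0],[0,0,0],0],[[0.008,0,0],[0,0,0],0],[[0.008,0,0],[0,0,0],0],[[0.008,0,0],[0,0,0],0],[[0.006,0,0],[0,0,0],0],[[0,0,0],[0,0,0],0]]'
python3 - <<'E'
from h import *
st()
p,d=bot.read_camera("scene"); cv2.imwrite("pics/scene3c.png",cv2.resize(p[100:310,200:440,::-1],None,fx=2.8,fy=2.8,interpolation=cv2.INTER_CUBIC))
E
```

```text
t: 5.12
eef_pos: [0.531, 0.0558, 0.2503]
tool_rot: [-0.0, 0.766, 0.642, 0.0]
contact_force: [-0.4, -0.3, 0.1]
gripper_width: -0.002
t 5.125 tcp pos-frame mm [ 29.2  72.4 250.3] tool axes in pos: [[-0.002, 1.0, 0.0], [1.0, 0.002, -0.0], [-0.0, 0.0, -1.0]] F [-0.35 -0.33  0.06] w -0.00168620668407425
```

View pics/scene3c.png

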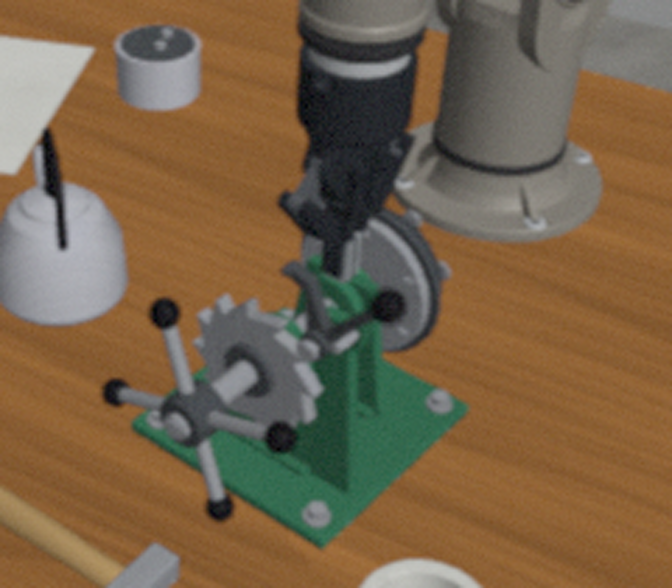

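```bash
python3 -m crank '[[[0,0,-0.03],[0,0,0],0],[[0,0,-0.03],[0,0,0],0],[[-0.03,0.016,0],[0,0,0],0],[[-0.05,0.025,0],[0,0,0],0],[[-0.05,0.025,0],[0,0,0],0],[[-0.025,0.01,0],[0,0,0],0],[[0,0,0.03],[0,0,0],0],[[0,0,0.04],[0,0,0],0],[[0,0,0.035],[0,0,0],0],[[0,0,0.007],[0,0,0],0]]'
python3 -m crank '[[[0.01,0,0],[0,0,0],0],[[0.01,0,0],[0,0,0],0],[[0.005,0,0],[0,0,0],0],[[0,0,0],[0,0,0],0]]'
python3 - <<'E'
from h import *
st()
p,d=bot.read_camera("scene"); cv2.imwrite("pics/scene4c.png",cv2.resize(p[100:310,200:440,::-1],None,fx=2.8,fy=2.8,interpolation=cv2.INTER_CUBIC))
E
```

```text
t: 6.42
eef_pos: [0.5769, -0.1113, 0.196]
tool_rot: [-0.002, 0.767, 0.642, -0.002]
contact_force: [-0.8, -0.1, 0.3]
gripper_width: 0.0
t: 6.92
eef_pos: [0.5835, -0.0853, 0.1991]
tool_rot: [0.0, 0.766, 0.642, 0.0]
contact_force: [0.1, -0.5, 0.1]
gripper_width: 0.002
t 6.925 tcp pos-frame mm [105.8 -57.2 199.1] tool axes in pos: [[-0.003, 1.0, 0.0], [1.0, 0.003, 0.001], [0.001, 0.0, -1.0]] F [ 0.16 -0.51  0.13] w 0.001557661009530059
```

View pics/scene4c.png

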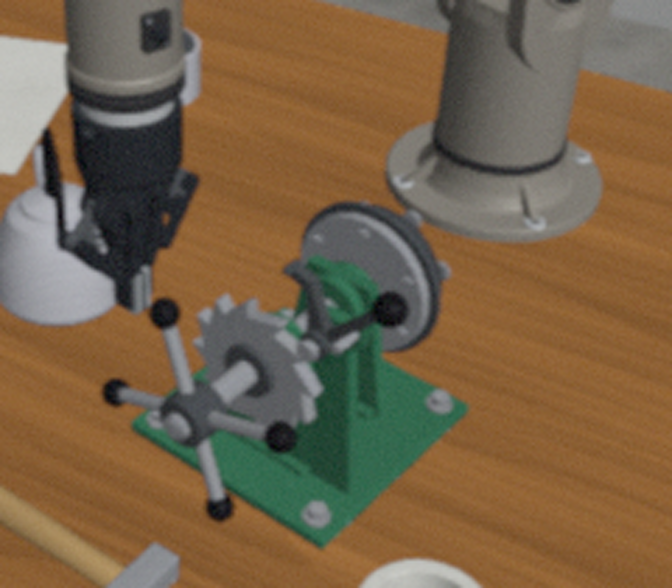

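The finger stands just on the −y side of the top spoke ball, at (165,313). I'll push to about 0.3 rad.

```bash
python3 -m crank '[[[0.005,0,0],[0,0,0],0],[[0.005,0,0],[0,0,0],0],[[0.005,0,0],[0,0,0],0],[[0.005,0,0],[0,0,0],0],[[0.005,0,0],[0,0,0],0],[[0.005,0,0],[0,0,0],0],[[0.004,0,0],[0,0,0],0],[[0,0,0],[0,0,0],0],[[0,0,0],[0,0,0],0]]'
python3 -c "
from h import *;st()"
python3 -m crank '[[[-0.01,0,0],[0,0,0],0],[[-0.02,0,0],[0,0,0],0],[[0,0,0],[0,0,0],0]]'
python3 - <<'E'
from h import *
st()
p,d=bot.read_camera("scene"); cv2.imwrite("pics/scene5c.png",cv2.resize(p[100:310,200:440,::-1],None,fx=2.8,fy=2.8,interpolation=cv2.INTER_CUBIC))
for L in (-.31,-.1,0,.1,.21):
    X=O+.105*ux+.088*np.sin(L)*uy+np.array([0,0,.11+.088*np.cos(L)]);print(L,(proj("scene",X)-[200,100])*2.8)
a=black(p,(265,208));print(a,(a[0]-[200,100])*2.8)
E
```

```text
t: 8.1
eef_pos: [0.5889, -0.0517, 0.1981]
tool_rot: [-0.001, 0.766, 0.642, 0.0]
contact_force: [-0.1, 0.9, -0.3]
gripper_width: -0.002
t 8.1 tcp pos-frame mm [105.2 -23.1 198.1] tool axes in pos: [[-0.002, 1.0, 0.001], [1.0, 0.002, -0.0], [-0.0, 0.001, -1.0]] F [-0.21  0.85 -0.32] w -0.0016983006383082633
t: 8.48
eef_pos: [0.5831, -0.0857, 0.198]
tool_rot: [0.0, 0.768, 0.64, -0.001]
contact_force: [0.2, 0.7, 0.5]
gripper_width: 0.001
t 8.475 tcp pos-frame mm [105.5 -57.6 198. ] tool axes in pos: [[0.003, 1.0, -0.001], [1.0, -0.003, -0.0], [-0.0, -0.001, -1.0]] F [0.02 0.75 0.48] w 0.0006604552972276248
-0.31 [162.36061659 313.12861066]
-0.1 [180.78579245 319.44137596]
0 [189.90468089 324.0557313 ]
0.1 [199.10552566 329.65954476]
0.21 [209.19184299 336.90183476]
(array([268.37333333, 215.37333333]), np.int32(75), np.float64(8.108355087329505)) [191.44533333 323.04533333]
```

View pics/scene5c.png

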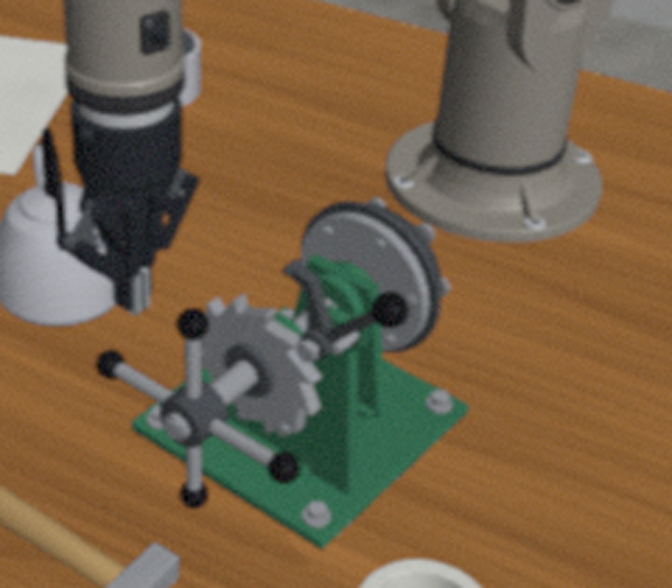

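```bash
python3 -m crank '[[[0,0,-0.03],[0,0,0],0],[[0,0,-0.05],[0,0,0],0],[[0,0,-0.03],[0,0,0],0],[[0.03,-0.01,0],[0,0,0],0],[[0.05,-0.02,0],[0,0,0],0],[[0.05,-0.02,0],[0,0,0],0],[[0.05,-0.02,0],[0,0,0],0],[[0.04,-0.006,0],[0,0,0],0],[[0,0,0.03],[0,0,0],0],[[0,0,0.04],[0,0,0],0]]'
python3 -m crank '[[[0,0,0],[0,0,0],0],[[0,0,0],[0,0,0],0]]'
python3 - <<'E'
from h import *
st()
p,d=bot.read_camera("scene"); cv2.imwrite("pics/scene6c.png",cv2.resize(p[100:310,200:440,::-1],None,fx=2.8,fy=2.8,interpolation=cv2.INTER_CUBIC))
E
```

```text
t: 9.78
eef_pos: [0.548, 0.1493, 0.2386]
tool_rot: [0.0, 0.766, 0.643, 0.001]
contact_force: [-0.3, -0.6, -0.0]
gripper_width: -0.001
t: 10.02
eef_pos: [0.5481, 0.1482, 0.2397]
tool_rot: [0.0, 0.767, 0.642, 0.001]
contact_force: [-0.0, 0.1, 1.3]
gripper_width: 0.002
t 10.025 tcp pos-frame mm [ 29.6 166.4 239.7] tool axes in pos: [[-0.001, 1.0, 0.001], [1.0, 0.001, 0.001], [0.001, 0.001, -1.0]] F [-0.05  0.1   1.29] w 0.0019239557468376084
```

View pics/scene6c.png

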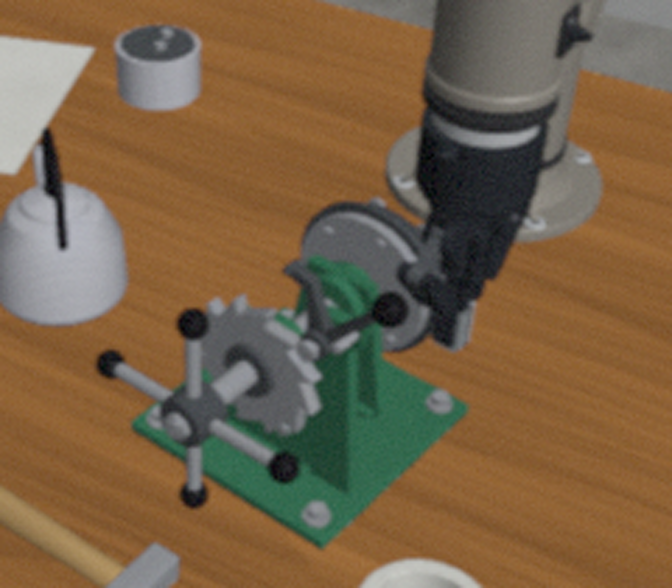

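```bash
python3 -m crank '[[[-0.01,0,0.004],[0,0,0],0],[[-0.01,0,0],[0,0,0],0],[[-0.008,0,0],[0,0,0],0],[[-0.008,0,0],[0,0,0],0],[[-0.008,0,0],[0,0,0],0],[[-0.008,0,0],[0,0,0],0],[[-0.008,0,0],[0,0,0],0],[[-0.008,0,0],[0,0,0],0],[[-0.008,0,0],[0,0,0],0],[[-0.008,0,0],[0,0,0],0]]'
python3 -m crank '[[[-0.004,0,0],[0,0,0],0],[[0,0,0],[0,0,0],0],[[0,0,0],[0,0,0],0]]'
python3 - <<'E'
from h import *
st()
p,d=bot.read_camera("scene"); cv2.imwrite("pics/scene7c.png",cv2.resize(p[100:310,200:440,::-1],None,fx=2.8,fy=2.8,interpolation=cv2.INTER_CUBIC))
E
```

```text
t: 11.32
eef_pos: [0.5326, 0.0643, 0.2342]
tool_rot: [0.0, 0.767, 0.642, -0.0]
contact_force: [-0.0, 0.0, -0.8]
gripper_width: -0.0
t: 11.7
eef_pos: [0.5321, 0.0614, 0.2344]
tool_rot: [-0.0, 0.767, 0.642, 0.0]
contact_force: [0.0, 0.2, -0.7]
gripper_width: -0.002
t 11.7 tcp pos-frame mm [ 29.2  78.1 234.4] tool axes in pos: [[-0.002, 1.0, 0.0], [1.0, 0.002, 0.0], [0.0, 0.0, -1.0]] F [-0.01  0.2  -0.66] w -0.0015151500917099656
```

View pics/scene7c.png

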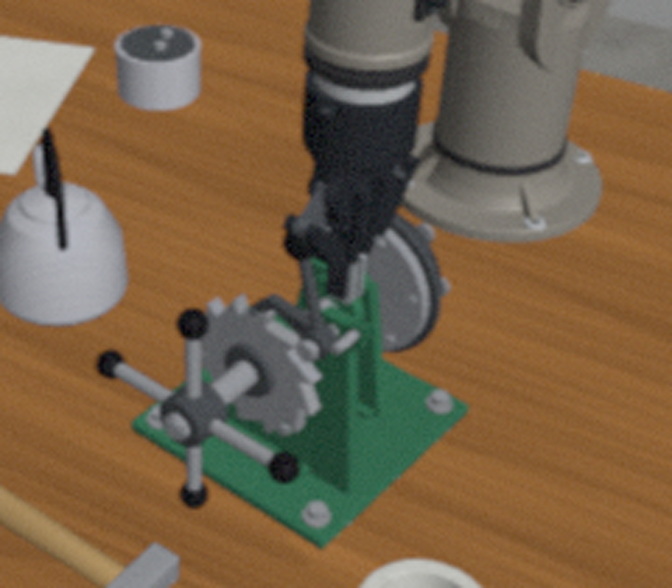

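```bash
python3 -m crank '[[[0.015,0,0],[0,0,0],0],[[0,0,-0.035],[0,0,0],0],[[0,0,-0.04],[0,0,0],0],[[-0.03,0.016,0],[0,0,0],0],[[-0.055,0.025,0],[0,0,0],0],[[-0.05,0.025,0],[0,0,0],0],[[-0.03,0.01,0],[0,0,0],0],[[0,0,0.03],[0,0,0],0],[[0,0,0.045],[0,0,0],0],[[0,0,0.035],[0,0,0],0]]'
python3 -m crank '[[[0.015,0,0],[0,0,0],0],[[0.015,0,0],[0,0,0],0],[[0,0,0],[0,0,0],0]]'
python3 - <<'E'
from h import *
st()
p,d=bot.read_camera("scene"); cv2.imwrite("pics/scene8c.png",cv2.resize(p[100:310,200:440,::-1],None,fx=2.8,fy=2.8,interpolation=cv2.INTER_CUBIC))
for L in (-.385,-.3,-.2):
    X=O+.03*ux+(.06+.081*np.sin(L))*uy+np.array([0,0,.17+.081*np.cos(L)]);print(L,proj("scene",X))
print(black(p,(306,185)),black(p,(268,215)))
E
```

```text
t: 13.0
eef_pos: [0.5806, -0.0986, 0.1977]
tool_rot: [-0.0, 0.766, 0.642, 0.0]
contact_force: [-0.1, 0.2, -0.7]
gripper_width: -0.001
t: 13.38
eef_pos: [0.5874, -0.0672, 0.2015]
tool_rot: [0.001, 0.765, 0.643, 0.002]
contact_force: [-0.3, 0.0, 1.1]
gripper_width: -0.001
t 13.375 tcp pos-frame mm [106.5 -38.6 201.5] tool axes in pos: [[-0.005, 1.0, 0.002], [1.0, 0.005, 0.004], [0.004, 0.002, -1.0]] F [-0.33 -0.06  1.11] w -0.0013356374579430782
-0.385 [303.4239994 186.1137114]
-0.3 [306.03004812 186.43138208]
-0.2 [309.19547372 187.143136  ]
(array([307.02061856, 186.25773196]), np.int32(97), np.float64(1.6197382252623551)) (array([268.42105263, 215.39473684]), np.int32(76), np.float64(0.5771503210384622))
```

View pics/scene8c.png

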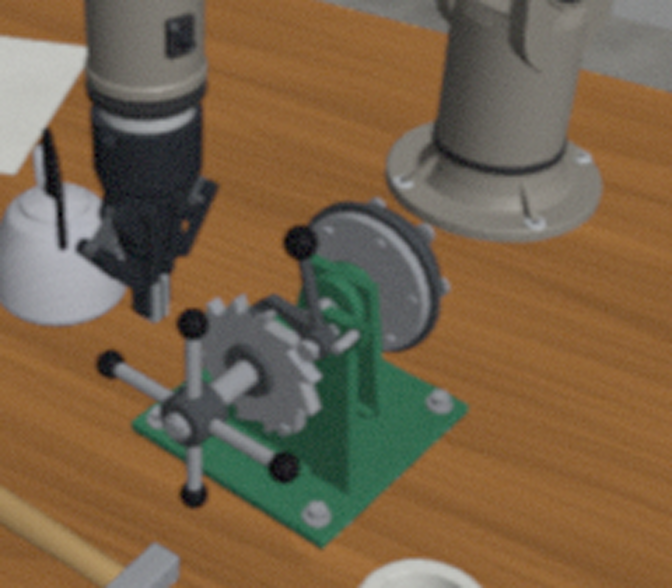

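```bash
python3 -m crank '[[[0.008,0,0],[0,0,0],0],[[0.006,0,0],[0,0,0],0],[[0.005,0,0],[0,0,0],0],[[0.004,0,0],[0,0,0],0],[[0.004,0,0],[0,0,0],0],[[0.002,0,0],[0,0,0],0],[[0,0,0],[0,0,0],0]]'
python3 -c "
from h import *;st()"
python3 -m crank '[[[0.002,0,0],[0,0,0],0],[[0.001,0,0],[0,0,0],0],[[0,0,0],[0,0,0],0]]'
python3 - <<'E'
from h import *
st()
p,d=bot.read_camera("scene")
print(black(p,(306,185)),black(p,(272,219)))
for L in (.05,.15,.21):
    X=O+.105*ux+.088*np.sin(L)*uy+np.array([0,0,.11+.088*np.cos(L)]);print(L,(proj("scene",X)))
E
```

```text
t: 14.3
eef_pos: [0.591, -0.0417, 0.1994]
tool_rot: [0.0, 0.767, 0.642, 0.0]
contact_force: [-0.7, -1.1, 1.1]
gripper_width: 0.001
t 14.3 tcp pos-frame mm [105.5 -13.  199.4] tool axes in pos: [[-0.001, 1.0, 0.0], [1.0, 0.001, 0.0], [0.0, 0.0, -1.0]] F [-0.51 -1.21  1.1 ] w 0.0012089387010777814
t: 14.68
eef_pos: [0.5915, -0.0388, 0.1993]
tool_rot: [0.0, 0.767, 0.642, 0.0]
contact_force: [-0.3, -2.1, 1.9]
gripper_width: -0.004
t 14.675 tcp pos-frame mm [105.5 -10.  199.3] tool axes in pos: [[-0.001, 1.0, 0.0], [1.0, 0.001, 0.0], [0.0, 0.0, -1.0]] F [ 0.08 -2.15  1.85] w -0.004296909464883569
(array([305.36170213, 186.28723404]), np.int32(94), np.float64(1.4368004921150948)) (array([273.16666667, 218.34615385]), np.int32(78), np.float64(1.337395193654655))
0.05 [269.46484069 216.6917793 ]
0.15 [272.75105583 218.86293841]
0.21 [274.7113725  220.32208384]
```

```bash
python3 -m crank '[[[0.002,0,0],[0,0,0],0],[[0.001,0,0],[0,0,0],0],[[0,0,0],[0,0,0],0]]'
python3 -c "
from h import *;st()"
python3 -m crank '[[[0.001,0,0],[0,0,0],0],[[0.001,0,0],[0,0,0],0],[[0,0,0],[0,0,0],0],[[0,0,0],[0,0,0],0]]'
python3 - <<'E'
from h import *
st()
p,d=bot.read_camera("scene")
print(black(p,(306,185)),black(p,(274,219)))
E
```

```text
t: 15.1
eef_pos: [0.592, -0.0358, 0.1993]
tool_rot: [-0.0, 0.767, 0.642, 0.0]
contact_force: [0.7, -2.4, 0.7]
gripper_width: 0.001
t 15.1 tcp pos-frame mm [105.4  -6.9 199.3] tool axes in pos: [[-0.001, 1.0, 0.0], [1.0, 0.001, 0.0], [0.0, 0.0, -1.0]] F [ 1.08 -2.27  0.75] w 0.0013780308054328855
t: 15.6
eef_pos: [0.5923, -0.0339, 0.1992]
tool_rot: [-0.0, 0.767, 0.642, 0.0]
contact_force: [0.8, -2.2, 0.6]
gripper_width: 0.0
t 15.6 tcp pos-frame mm [105.4  -5.  199.2] tool axes in pos: [[-0.001, 1.0, 0.0], [1.0, 0.001, -0.0], [-0.0, 0.0, -1.0]] F [ 1.22 -2.05  0.55] w 0.00033150553389912115
(array([304.86458333, 186.17708333]), np.int32(96), np.float64(1.635449840427893)) (array([275.03797468, 219.6835443 ]), np.int32(79), np.float64(1.2428291350514953))
```

```bash
python3 -m crank '[[[0.001,0,0],[0,0,0],0],[[0,0,0],[0,0,0],0],[[0,0,0],[0,0,0],0]]'
python3 -m crank '[[[0.001,0,0],[0,0,0],0],[[0,0,0],[0,0,0],0],[[0,0,0],[0,0,0],0]]'
python3 -c "
from h import *;st();p,d=bot.read_camera('scene')
print(black(p,(306,185)),black(p,(274,219)))"
```

```text
t: 16.02
eef_pos: [0.5925, -0.0331, 0.1992]
tool_rot: [0.0, 0.767, 0.642, -0.0]
contact_force: [1.3, -3.3, -0.2]
gripper_width: -0.002
t: 16.4
eef_pos: [0.5926, -0.032, 0.1992]
tool_rot: [-0.0, 0.767, 0.642, 0.0]
contact_force: [1.4, -2.8, -1.6]
gripper_width: -0.004
t 16.4 tcp pos-frame mm [105.3  -3.1 199.2] tool axes in pos: [[-0.001, 1.0, 0.0], [1.0, 0.001, -0.0], [-0.0, 0.0, -1.0]] F [ 1.85 -2.54 -1.62] w -0.00417922782396337
(array([304.86315789, 186.13684211]), np.int32(95), np.float64(1.6077375235399372)) (array([275.67901235, 220.4691358 ]), np.int32(81), np.float64(2.231018256993673))
```

Still moving, with no rise in force yet. I'll go on in 1 mm steps until the stop is felt.

```bash
python3 -m crank '[[[0.001,0,0],[0,0,0],0],[[0,0,0],[0,0,0],0],[[0,0,0],[0,0,0],0]]'
python3 -m crank '[[[0.001,0,0],[0,0,0],0],[[0,0,0],[0,0,0],0],[[0,0,0],[0,0,0],0]]'
python3 -c "
from h import *;st();p,d=bot.read_camera('scene')
print(black(p,(306,185)),black(p,(274,219)))"
```

```text
t: 16.82
eef_pos: [0.5927, -0.0315, 0.1992]
tool_rot: [0.0, 0.767, 0.642, -0.0]
contact_force: [0.2, -5.3, -0.3]
gripper_width: -0.003
t: 17.2
eef_pos: [0.5928, -0.0312, 0.1992]
tool_rot: [0.0, 0.767, 0.642, -0.001]
contact_force: [0.9, -6.4, -0.4]
gripper_width: -0.003
t 17.2 tcp pos-frame mm [105.3  -2.3 199.2] tool axes in pos: [[-0.0, 1.0, -0.001], [1.0, 0.0, -0.0], [-0.0, -0.001, -1.0]] F [ 2.   -6.13 -0.38] w -0.0026543344521107906
(array([304.75531915, 186.12765957]), np.int32(94), np.float64(1.6795375961539316)) (array([276.11111111, 220.51851852]), np.int32(81), np.float64(2.6005169898580394))
```

The force has doubled and the tool moved only 0.3 mm for the last 1 mm commanded, so the tooth is against the pawl. I'll back off and check.

```bash
python3 -m crank '[[[-0.005,0,0],[0,0,0],0],[[-0.03,0,0],[0,0,0],0],[[-0.04,0,0],[0,0,0],0],[[-0.04,0,-0.03],[0,0,0],0],[[-0.04,0,-0.05],[0,0,0],0],[[-0.05,0,-0.05],[0,0,0],0],[[-0.05,0,0],[0,0,0],0],[[-0.05,0,0],[0,0,0],0],[[0,0,0],[0,0,0],0],[[0,0,0],[0,0,0],0]]'
python3 - <<'E'
from h import *
st()
S,_=bot.read_camera("scene");T,_=bot.read_camera("top")
cv2.imwrite("pics/scene9.png",cv2.resize(S[100:310,200:440,::-1],None,fx=2.8,fy=2.8,interpolation=cv2.INTER_CUBIC));cv2.imwrite("pics/top9.png",T[:,:,::-1])
for k,L,X in [("pawl",-.385,O+.03*ux+.03*uy+[0,0,.245]),("top",.21,O+.105*ux+.019*uy+[0,0,.196])]:
    a=black(S,proj("scene",X));b=black(T,proj("top",X));x,r=tri(a[0],b[0]);print(k,a,b,topos(x),r,proj("scene",X),proj("top",X))
E
```

```text
t: 18.5
eef_pos: [0.5412, -0.3219, 0.3222]
tool_rot: [-0.001, 0.766, 0.643, 0.001]
contact_force: [0.7, 0.3, 0.0]
gripper_width: 0.001
t 18.5 tcp pos-frame mm [ 106.  -297.5  322.2] tool axes in pos: [[-0.003, 1.0, 0.002], [1.0, 0.003, 0.0], [0.0, 0.002, -1.0]] F [0.64 0.41 0.03] w 0.0005610078829410105
pawl (array([304.75531915, 186.03191489]), np.int32(94), np.float64(1.1840640848319441)) (array([259.64705882, 229.47058824]), np.int32(68), np.float64(0.5057320153311969)) [ 29.62803766  31.76255645 246.16366928] 0.0013488379203227664 [303.58680118 186.2231569 ] [260.13083689 229.6179777 ]
top (array([276.0617284 , 220.58024691]), np.int32(81), np.float64(1.1060595390189873)) (array([270.54166667, 205.22916667]), np.int32(48), np.float64(0.07142118074634225)) [104.34428018  19.77134901 195.9067865 ] 0.0023968293505557256 [274.95964628 220.48653074] [270.47099375 205.23947803]
```

View pics/scene9.png

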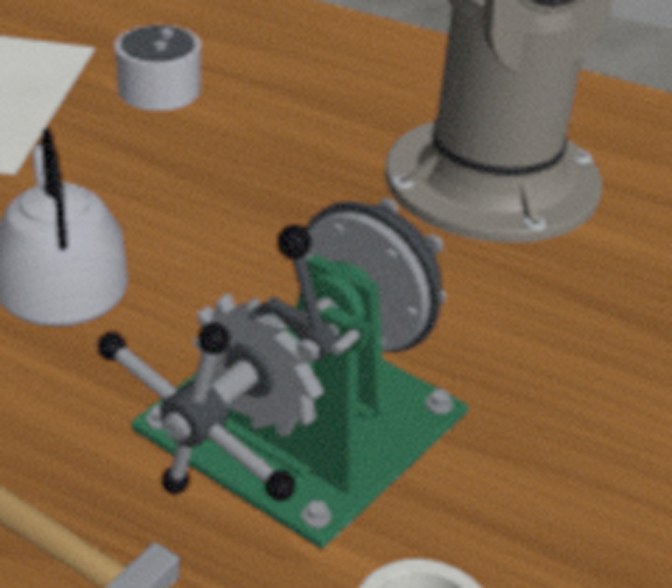

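View pics/top9.png

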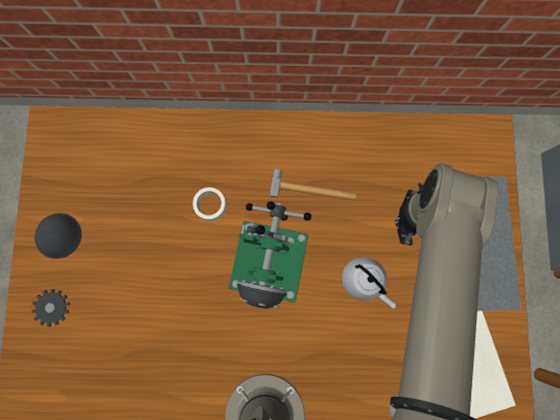

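Top spoke ball at y = 19.8, z = 195.9 mm (expected 19, 196) and the pawl ball is back at its starting pixel position. The kettle, hammer and tape are where they were, and the robot is clear.

```bash
python3 -c "
from station import bot;print(bot.hand_in())"
```

```text
the job is handed in; nothing more can be done
None
```

The wheel is one notch back with the pawl dropped in and the next tooth against it. I handed in at about 18.6 s of the 61 s.

**What I did:** With the closed fingertips I pushed the pawl's ball lever over to its stop and pushed the top spoke back about 0.32 rad. I then pushed the lever back so the pawl fell in on a tooth's sloping back. Last, I pushed the spoke on until the force rose from about 3 N to 6 N and the wheel stopped, then backed the arm away.

**Last checks:**
- **Wheel:** the top spoke ball measured y = 19.8, z = 195.9 mm, against 19 and 196 expected, which puts the wheel at about +0.52 rad.
- **Pawl:** its ball is back within 0.3 px of where it started, so the nose is down in the notch.
- **Bystanders:** by eye, the kettle, hammer and tape have not moved in the pictures.
- **Small disagreement:** the two camera rays missed each other by 1.3 to 2.4 mm, about the calibration error of 2 mm. No check failed.

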